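# Set the tyre inflator's pressure lever to the third click

## Robot

A 6-joint arm with a two-finger parallel gripper is mounted at the origin on the work surface. World frame = base frame: x ahead of the robot, y to its left, z up, the work surface at z = 0. Lengths are in m, angles in rad, forces in N, time in s.
With the tool pointing down it reaches from about 0.35 to 0.775 m from the base axis. Payload 7.3 kg.
Tool frame: the origin (TCP) lies between the finger pads; the fingertips stand 17 mm ahead of it and the grasp point (between the pads) lies 2 mm behind it (tip_extent is the distance from the TCP to the fingertips, in m); z points along the fingers, y is the direction in which the jaws open and shut (so a half turn about z gives the same grasp; the last joint's range is limited). The gripper opens to 92 mm and grips with 3 to 60 N. Pads are 19 mm wide; open, the fingers measure 130 mm over their backs; the gripper's body (75 mm by 190 mm) begins 47 mm behind the grasp point.
Start: joints at [1.108, 0.342, 1.524, -0, 1.275, -0.146], TCP at [0.164, 0.499, 0.244] pointing down, gripper open.
Joint ranges: [-2.53, 2.53], [-0.77, 2.02], [0.04, 2.7], [-1, 4.14], [0.28, 2.66], [-3.11, 3.11]. Speed limits (rad/s): [2.57, 2.57, 3.14, 3.14, 3.14, 3.14].

## Interface

Orientations are given as a unit quaternion [w, x, y, z].
In Python, from workcell import * gives the robot as it stands. The module is installed in compiled form; this text tells all that it offers. Calls block until the motion is done:
- goto(position, orientation): joint-space move of the TCP to a pose.
- movel(position, max_speed=0.15, attitude=None, threshold=None): straight line of the TCP; attitude=None keeps the orientation; max_speed is the mean speed in m/s. With threshold (N) it stops when the force on the tool has changed by that much, and returns True; else False.
- movej(angles): joint-space move.
- move_gripper(opening, strength=None): opening from 0.0 (shut) to 1.0 (fully open); strength is the grip in N (None keeps the last); returns when the fingers have stopped.
- sleep(seconds).
- solve_ik(position, orientation): joint angles nearest the present ones, or None.
- snapshot(name): name is "scene" or "side" or "wrist"; returns a dict with "pixels" (400x640x3 uint8, red, green, blue), "camera_matrix" (3x3 intrinsics, pixels), "R" (3x3) and "t" (3): a world point X has camera coordinates R X + t; the wrist camera has in their place "mount" (4x4, takes a point from camera to tool coordinates, whose origin is the TCP and whose axes are the flange's). Camera axes: x right, y down, z forward; pixel columns grow to the right and rows downward; lengths in m; the calibration is good to about 2 mm. A picture is of the moment at which its call begins: read the wrist's pose just before it. There is no depth.
A pose or a line that the arm cannot do raises PlanningError and nothing moves.
- finish_job(): hands the job in, once; it reports no verdict.
Readings, each from a call of its own:
- read_time(): time.
- read_joints(): joint angles.
- read_dq(): joint speeds.
- read_effort(): joint torques, N m.
- read_eef_pos(): TCP position.
- read_ee_rot(): TCP orientation.
- read_contact_force(): force on the tool from outside, world axes, zero at the start.
- read_torque(): the same for the moment, N m.
- read_finger_gap(): opening from 0.0 (shut) to 1.0 (fully open).
Only numpy, scipy, OpenCV 4.12 (cv2) and the standard library are available. Lean on these libraries where they do the work, as an engineer would, in place of code of your own. Each camera call takes 0.05 s, during which the arm holds its last target.

## Task

Set the bench inflator's red pressure lever for the hand-truck wheel. With the fingertips, pushing gently and never gripping it, slide the lever all the way back to its home end (the red mark), then push it the other way, counting the clicks, and leave it resting in the third click from home. Do not let it run past the third click at any time, and leave everything else on the bench where it stands.

Things in the scene. Friction and masses are not known exactly. Their poses are not given: they have to be found in the camera images.
- inflator: grey tyre-inflator console fixed to the bench, 200 (x) by 240 (y) by 80 mm high; origin at the centre of its underside, z up. Flat top with a straight slot along the console's y axis at x = -45 mm, from y = -49 to +49 mm, in a black panel. White marks on both sides of the slot show the click positions, 16 mm apart; the red marks at the -y end are home. A round gauge 64 mm across and 15 mm high stands on the top at x = +50, y = 0 mm. It starts turned up to 0.5 rad either way.
- preset_lever (a joint): position of the lever along the slot in m: 0 = home click (red marks), growing along the console's +y axis; the clicks lie at 0.016, 0.032, 0.048 (third), 0.064 and 0.080; hard stops 1 mm beyond both ends. Spring detents: leaving a click, resistance rises to 4-5 N some 4 mm out, fades to nothing at the crest 8 mm out; past it the lever snaps on by itself into the next click, ahead of the pusher, and stays. It starts in, or between, the first and second click.
- lever_top (a point): centre of the top of the red lever knob, 38 mm above the console's top. The knob is 30 (across the slot) by 18 (along the slot) by 30 mm high, its underside 8 mm above the console's top, on a thin steel stem; a thin white line runs across its top. Axes parallel to the console's. It can only slide along the slot; at joint value j it is at x = -45, y = -40 mm + j in the console's frame.
- socket: loose black wrench socket, 30 mm across, 46 mm high, standing on the console's top behind the slot at its -y end (about x = +55, y = -80 mm of the console); origin at the centre of its underside. Leave alone.
- valve_jar: loose small jar with a blue cap, 40 mm across, 42 mm high, standing on the console's top behind the slot at its +y end (about x = +55, y = +80 mm of the console); origin at the centre of its underside. Leave alone.
- spray_can: loose can with a yellow label, 60 mm across, 170 mm high, standing on the bench; origin at the centre of its underside. Leave alone.
- sealant_tin: loose tin with a red label, 76 mm across, 110 mm high, standing on the bench; origin at the centre of its underside. Leave alone.
- paste_jar: loose jar with a blue label and white cap, 72 mm across, 80 mm high, standing on the bench; origin at the centre of its underside. Leave alone.
- mallet: loose mallet lying on the bench on the robot's right, about 260 mm long; origin on its underside about mid-length. Leave alone.
- wrench: loose steel wrench lying flat on the bench on the robot's left, about 180 mm long; origin on its underside about mid-length. Leave alone.

How it is judged:
By the outcome, as a careful person would: the job done as asked, in the order asked, and still so for the second after the job is handed in, with the robot touching nothing.
It also fails if it takes over 58 s, if anything falls off the work surface, if the arm or the gripper's body presses on something with over 40 N, if the wrist force passes 120 N, or if a joint passes its speed limit or range.

## Working session

There is one attempt and no reset: what is moved stays moved. The work goes in short steps, each a Python script; the robot and the scene stay as the last script left them, time stands still between calls to the robot, and variables do not carry over. Pictures are saved under pics/ and viewed, and the job is handed in when it is done.

```bash
mkdir -p pics; cat > h.py <<'E'
from workcell import *
import numpy as np, cv2
def snap(n,f):
    s=snapshot(n); cv2.imwrite(f'pics/{f}.png',cv2.cvtColor(s['pixels'],cv2.COLOR_RGB2BGR)); return s
def ray(s,uv,z):
    K,R,t=np.array(s['camera_matrix']),np.array(s['R']),np.array(s['t'])
    d=R.T@np.linalg.solve(K,[uv[0],uv[1],1.]); c=-R.T@t
    return c+d*(z-c[2])/d[2]
def proj(s,X):
    p=np.array(s['camera_matrix'])@(np.array(s['R'])@np.array(X)+np.array(s['t'])); return p[:2]/p[2]
E
python3 - <<'E'
from h import *
import pickle
d={}
for n in('scene','side'):
    d[n]=snap(n,n+'0'); print(n,-np.array(d[n]['R']).T@d[n]['t'])
pickle.dump(d,open('s0.pkl','wb'))
print(read_time(),read_contact_force(),read_ee_rot(),read_eef_pos())
E
```

```text
scene [ 1.07334351 -0.87144603  0.91796618]
side [0.43946475 0.8806274  0.73358927]
0.1 [-0.39390214  0.58564512 -0.00596552] [-2.18857379e-04  1.57724668e-01  9.87482879e-01 -6.67292358e-04] [0.16334772 0.49856682 0.24312128]
```

View pics/scene0.png

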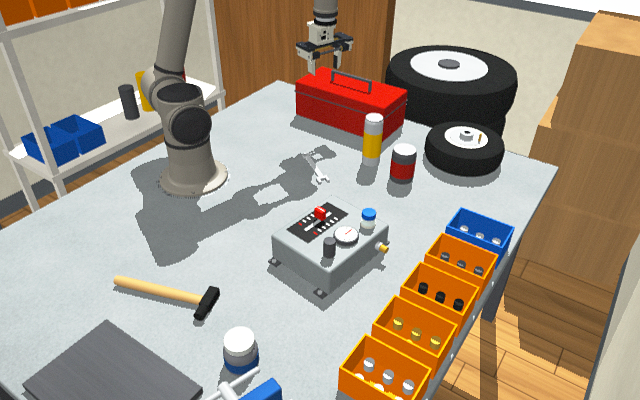

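View pics/side0.png

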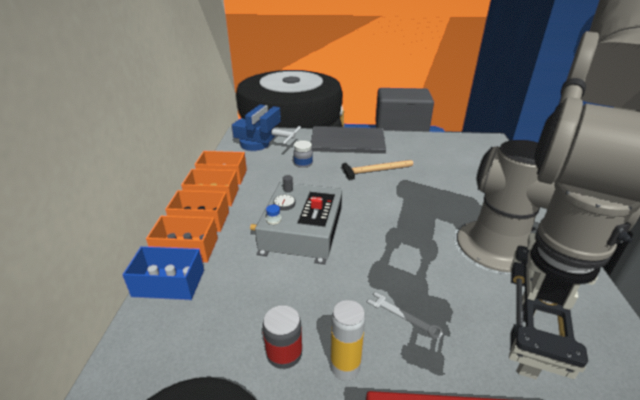

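The scene view shows the console near (330,245), with the red knob at (320,212). The side view has the console at (300,222) and the knob at (317,202). I'll zoom in on both.

```bash
python3 - <<'E'
from h import *
import pickle
d=pickle.load(open('s0.pkl','rb'))
a=d['scene']['pixels'][185:305,260:400]; b=d['side']['pixels'][160:270,240:360]
a=cv2.resize(a,None,fx=5,fy=5,interpolation=cv2.INTER_NEAREST);b=cv2.resize(b,None,fx=5,fy=5,interpolation=cv2.INTER_NEAREST)
cv2.imwrite('pics/za.png',a[:,:,::-1]);cv2.imwrite('pics/zb.png',b[:,:,::-1])
for n in d:
    p=d[n]['pixels'].astype(int); r=(p[...,0]>150)&(p[...,1]<60)&(p[...,2]<60)
    y,x=np.nonzero(r); k=(abs(x-320)<25)&(abs(y-208)<25); print(n,k.sum(),x[k].mean(),y[k].mean(),ray(d[n],(x[k].mean(),y[k].mean()),.105))
E
```

```text
scene 91 317.9230769230769 214.21978021978023 [ 0.50632167 -0.0351003   0.105     ]
side 68 315.95588235294116 203.51470588235293 [ 0.506601   -0.01955913  0.105     ]
```

View pics/za.png

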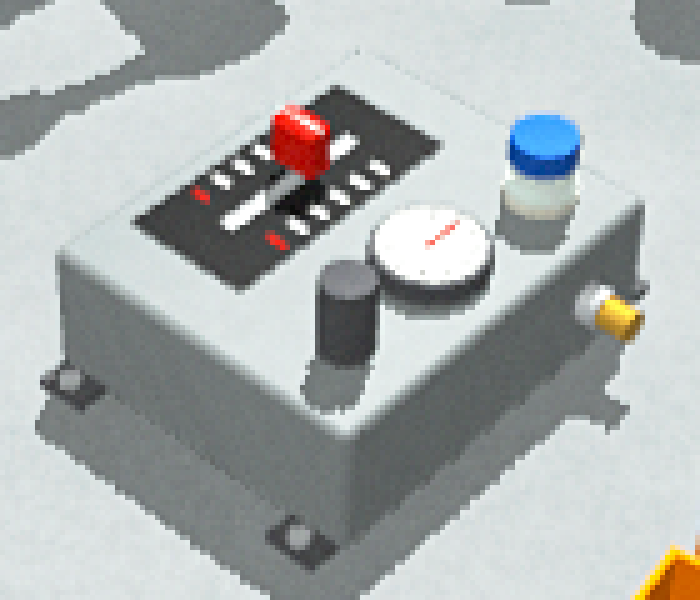

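View pics/zb.png

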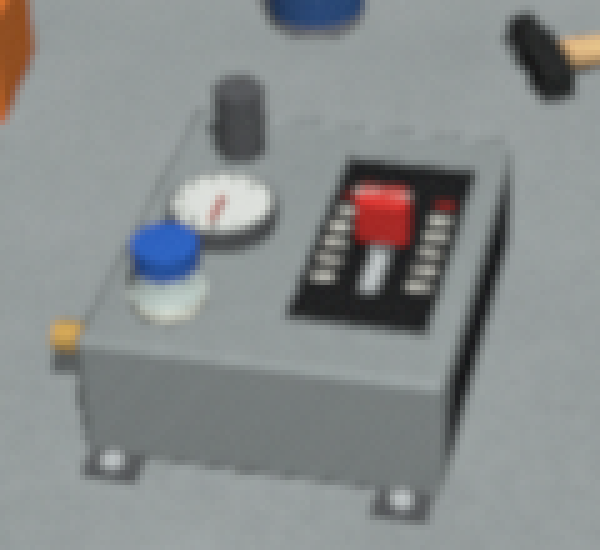

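```bash
python3 - <<'E'
from h import *
import pickle
d=pickle.load(open('s0.pkl','rb'))
C={'scene':[260+np.array([135,220])/5*[1,0],]}
sc=[(260+x/5,185+y/5) for x,y in[(135,222),(240,291),(442,145),(338,87)]]
sd=[(240+x/5,160+y/5) for x,y in[(475,172),(348,160),(290,318),(428,331)]]
for n,c in(('scene',sc),('side',sd)):
    P=np.array([ray(d[n],p,.08) for p in c])[:,:2]; print(n,P.round(4).tolist(),P.mean(0))
    print([np.linalg.norm(P[i]-P[i-1]).round(4) for i in range(4)], [np.arctan2(*(P[b]-P[a])[::-1]).round(3)-np.pi/2 for a,b in((0,3),(1,2))])
s=snapshot('wrist');print(np.array(s['mount']).round(4),s['camera_matrix'])
E
```

```text
scene [[0.4593, -0.1062], [0.5338, -0.1181], [0.5548, 0.0382], [0.4813, 0.0486]] [ 0.50729547 -0.03434466]
[np.float64(0.1563), np.float64(0.0755), np.float64(0.1577), np.float64(0.0743)] [np.float64(-0.14079632679489662), np.float64(-0.1337963267948965)]
side [[0.4563, -0.106], [0.5325, -0.1142], [0.5505, 0.0413], [0.4764, 0.0479]] [ 0.50392377 -0.03276349]
[np.float64(0.1552), np.float64(0.0766), np.float64(0.1565), np.float64(0.0744)] [np.float64(-0.1297963267948965), np.float64(-0.11579632679489649)]
[[-1.000e-04 -9.598e-01 -2.806e-01  7.620e-02]
 [ 1.000e+00  0.000e+00 -4.000e-04  5.000e-04]
 [ 4.000e-04 -2.806e-01  9.598e-01 -1.406e-01]
 [ 0.000e+00  0.000e+00  0.000e+00  1.000e+00]] [[283.65347179   0.         319.43483998]
 [  0.         283.65347179 200.89377874]
 [  0.           0.           1.        ]]
```

Both views agree: slot centre is about (0.506, -0.0335) and console yaw about -0.13. I'll move above it for a wrist view.

```bash
cat >> h.py <<'E'
from scipy.spatial.transform import Rotation as Ro
YAW=-.13
def Q(yaw): 
    h=-yaw/2; return [0,np.sin(h),np.cos(h),0]
def wsnap(f):
    p=np.array(read_eef_pos()); q=np.array(read_ee_rot()); s=snap('wrist',f)
    R=Ro.from_quat(np.r_[q[1:],q[0]]).as_matrix(); M=np.array(s['mount'])
    Rw=R@M[:3,:3]; c=R@M[:3,3]+p; s['R']=Rw.T; s['t']=-Rw.T@c; return s
E
python3 - <<'E'
from h import *
import pickle
d=pickle.load(open('s0.pkl','rb'))
print('can',ray(d['scene'],(372,160),0),'knobtop side',ray(d['side'],(316.4,197.6),.118))
move_gripper(0.0)
goto([.500,-.0335,.235],Q(YAW))
s=wsnap('w1'); pickle.dump(s,open('w1.pkl','wb'))
print(read_time(),read_eef_pos(),read_contact_force(),read_finger_gap(),s['t'])
E
```

```text
can [0.41672338 0.41983165 0.        ] knobtop side [ 0.50600266 -0.02946935  0.118     ]
3.8917 [ 0.50001517 -0.03273042  0.23503782] [-0.07463458  0.91479471  0.59570851] 0.0016161015351305636 [-0.0324364  -0.51238032  0.24154338]
```

View pics/w1.png

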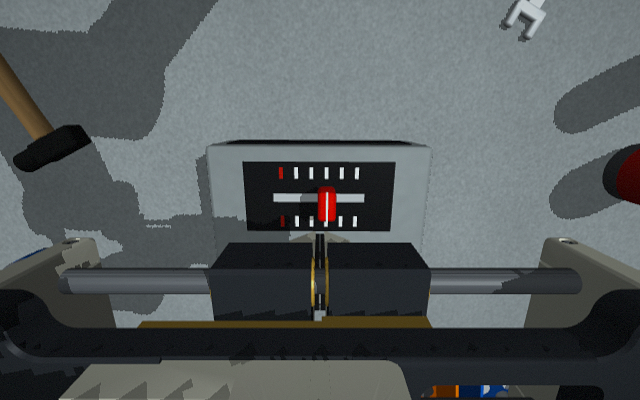

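The wrist view shows the slot running from (273,198) to (364,198). The red marks are at x≈281 (rows 173 and 221) and the knob is centred at about (327,203). Next I'll measure these.

```bash
cat >> h.py <<'E'
def blobs(m,lo=6):
    n,l,st,c=cv2.connectedComponentsWithStats(m.astype(np.uint8)); return [(c[i],st[i]) for i in range(1,n) if st[i,4]>=lo]
def analyse(s,box=(235,400,155,240)):
    p=s['pixels'].astype(int); M=np.zeros(p.shape[:2],bool); M[box[2]:box[3],box[0]:box[1]]=1
    w=(p.min(2)>150)&M; r=(p[...,0]>100)&(p[...,1]<70)&(p[...,2]<70)&M
    for n,m,z in(('white',w,.08),('red',r,.08)):
        for c,st in blobs(m): print(n,c.round(1),st[:5],ray(s,c,z)[:2].round(4), 'at .118',ray(s,c,.118)[:2].round(4))
E
python3 - <<'E'
from h import *
import pickle
s=pickle.load(open('w1.pkl','rb')); analyse(s)
a=s['pixels'][155:240,235:400];cv2.imwrite('pics/zw1.png',cv2.resize(a,None,fx=4.8,fy=4.8,interpolation=cv2.INTER_NEAREST)[:,:,::-1])
E
```

```text
white [295.7 172.3] [294 167   4  12  43] [ 0.4759 -0.0544] at .118 [ 0.4693 -0.0503]
white [311.  172.5] [310 167   3  12  36] [ 0.4783 -0.0384] at .118 [ 0.4714 -0.0364]
white [326.  172.5] [325 167   3  12  36] [ 0.4803 -0.0227] at .118 [ 0.4732 -0.0227]
white [341.5 172.9] [340 168   4  11  43] [ 0.4828 -0.0066] at .118 [ 0.4753 -0.0086]
white [356.5 172.9] [355 168   4  11  43] [0.4849 0.0091] at .118 [0.4771 0.0051]
white [326.3 210.7] [324 192   4  35  77] [ 0.5225 -0.0276] at .118 [ 0.5099 -0.0269]
white [286.7 197. ] [274 194  28   7 185] [ 0.5014 -0.0681] at .118 [ 0.4915 -0.0622]
white [350.1 197.6] [337 194  27   8 212] [ 5.109e-01 -2.000e-04] at .118 [ 0.4998 -0.0031]
white [296.6 220.2] [295 216   4  10  37] [ 0.5292 -0.0615] at .118 [ 0.5158 -0.0565]
white [340. 221.] [339 216   3  11  33] [ 0.5363 -0.014 ] at .118 [ 0.522  -0.0151]
white [354.5 221. ] [353 216   4  11  42] [0.5384 0.002 ] at .118 [ 0.5238 -0.0012]
white [311.1 222.7] [310 220   3   7  19] [ 0.5342 -0.0461] at .118 [ 0.5201 -0.043 ]
red [280.5 172.5] [279 167   4  12  48] [ 0.4741 -0.0703] at .118 [ 0.4678 -0.0642]
red [326.6 203.9] [318 187  18  34 519] [ 0.5148 -0.0262] at .118 [ 0.5032 -0.0258]
red [281.4 223.1] [281 220   3   6   8] [ 0.5304 -0.0788] at .118 [ 0.5168 -0.0716]
```

View pics/zw1.png

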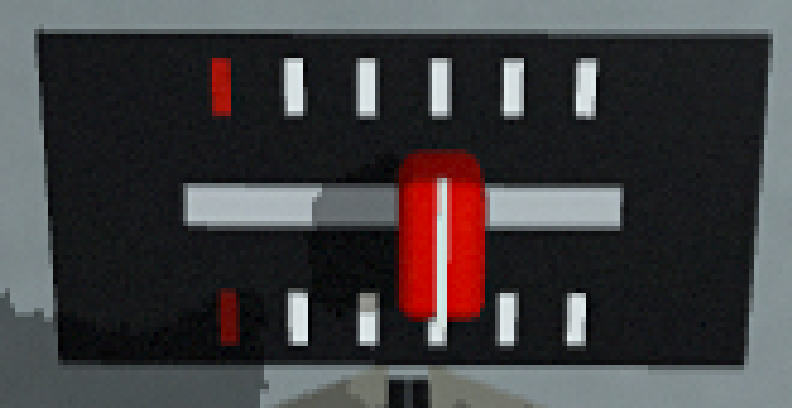

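The wrist view puts the knob beside the third white mark, which doesn't fit a start between clicks 1 and 2. I'll check it against the fixed views.

```bash
python3 - <<'E'
from h import *
import pickle
d=pickle.load(open('s0.pkl','rb')); w=pickle.load(open('w1.pkl','rb'))
e=np.array([.139,.990]); e/=np.linalg.norm(e); nx=np.array([e[1],-e[0]])
home=np.array([.5005,-.0738])
for j in (.016,.024,.032,.048):
    for z in (.08,.118):
        X=np.r_[home+j*e,z]
        print(j,z,'scene zoom',((proj(d['scene'],X)-[260,185])*5).round(),'side zoom',((proj(d['side'],X)-[240,160])*5).round(),'wrist',proj(w,X).round(1),'wzoom',((proj(w,X)-[235,155])*4.8).round())
d2={n:snap(n,n+'1') for n in('scene','side')}
pickle.dump(d2,open('s1.pkl','wb'))
for n,(x,y,f) in {'scene':(260,185,5),'side':(240,160,5)}.items():
    a=d2[n]['pixels'][y:y+110,x:x+120]; cv2.imwrite(f'pics/z{n}1.png',cv2.resize(a,None,fx=5,fy=5,interpolation=cv2.INTER_NEAREST)[:,:,::-1])
E
```

```text
0.016 0.08 scene zoom [258. 204.] side zoom [391. 215.] wrist [296.2 197. ] wzoom [294. 201.]
0.016 0.118 scene zoom [259. 147.] side zoom [391. 160.] wrist [293.1 207.6] wzoom [279. 253.]
0.024 0.08 scene zoom [269. 197.] side zoom [389. 223.] wrist [303.6 197. ] wzoom [329. 202.]
0.024 0.118 scene zoom [269. 139.] side zoom [388. 168.] wrist [301.4 207.7] wzoom [319. 253.]
0.032 0.08 scene zoom [279. 189.] side zoom [386. 231.] wrist [311.  197.1] wzoom [365. 202.]
0.032 0.118 scene zoom [280. 132.] side zoom [385. 175.] wrist [309.8 207.8] wzoom [359. 253.]
0.048 0.08 scene zoom [300. 175.] side zoom [380. 247.] wrist [325.8 197.2] wzoom [436. 203.]
0.048 0.118 scene zoom [301. 118.] side zoom [379. 191.] wrist [326.6 207.9] wzoom [440. 254.]
```

View pics/zscene1.png

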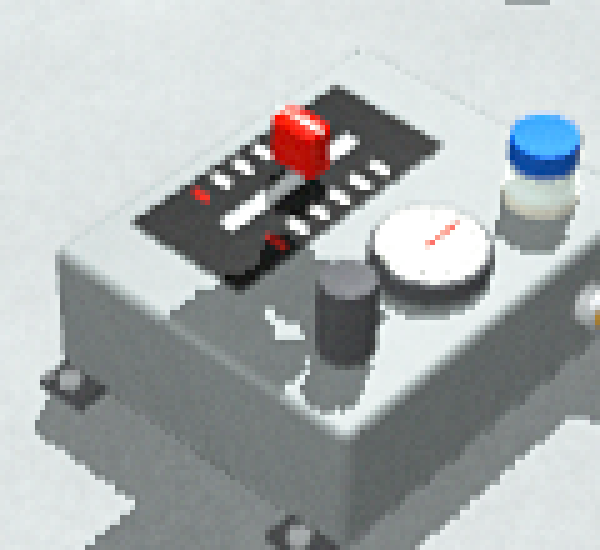

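View pics/zside1.png

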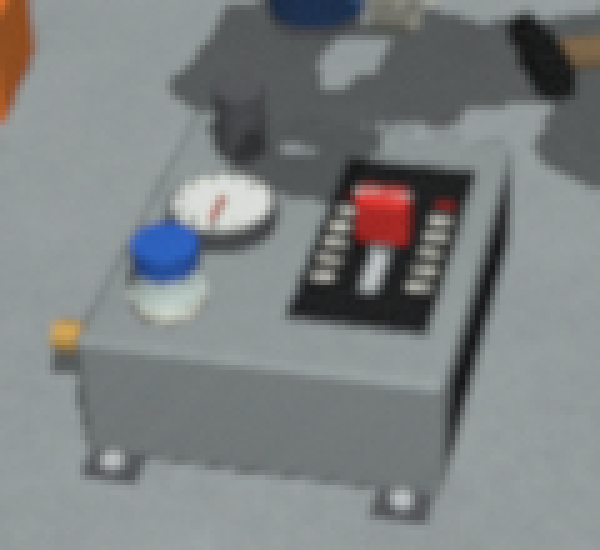

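All three views agree that the lever is at j ≈ 0.048, the third click, and it hasn't moved since the start. The brief says it starts between clicks 1 and 2. The job doesn't change: push it home, then count three clicks. I'll go down on the knob's +y side with the fingers shut and find contact.

```bash
cat >> h.py <<'E'
YAW=-.1395
e=np.array([np.sin(-YAW),np.cos(YAW)]); HOME=np.array([.5005,-.0738])
def P(j,z): return list(np.r_[HOME+j*e,z])
def jt(): 
    return float((np.array(read_eef_pos())[:2]-HOME)@e)
def ft(): return float(np.array(read_contact_force())[:2]@e)
E
python3 - <<'E'
from h import *
goto(P(.098,.20),Q(YAW))
movel(P(.098,.112),.12,threshold=8)
sleep(.2); print(read_time(),jt(),ft(),read_eef_pos())
s=wsnap('w2')
f0=[ft() for _ in range(5)]; print(f0)
print(movel(P(.066,.112),.02,threshold=2.0)); print(jt(),ft(),read_eef_pos(),read_time())
s=wsnap('w3')
E
```

```text
5.45 0.09800976288011862 -0.5148078372081532 [0.51454552 0.02319905 0.11275274]
[0.10043541452786132, 0.10043541452786132, 0.10043541452786132, 0.10043541452786132, 0.10043541452786132]
True
0.07255279543236144 1.4786709454114424 [ 0.51049971 -0.00193957  0.11177676] 6.6667
```

View pics/w3.png

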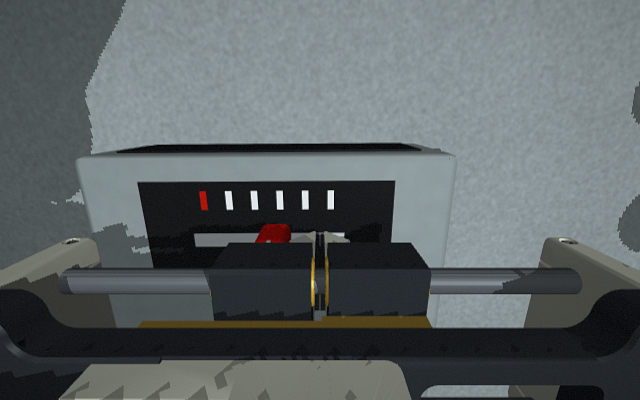

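Contact was made at tool j = 0.0726, so the tool-to-knob offset is about 25 mm. Now I'll push toward home in small steps and log the force.

```bash
python3 - <<'E'
from h import *
j=jt()
while j>.0225:
    j-=.003 if j>.032 else .001
    r=movel(P(j,.112),.03,threshold=9)
    f=ft(); print(round(jt(),4),round(f,2),r)
    if r or (j<.03 and f>7): break
s=wsnap('w4'); snap('scene','scene2'); snap('side','side2'); print(read_time(),jt(),ft())
E
```

```text
0.0699 2.76 False
0.0664 0.21 False
0.0633 -0.01 False
0.0604 -0.53 False
0.0576 0.32 False
0.0549 2.76 False
0.0517 2.1 False
0.0481 -0.1 False
0.0454 0.21 False
0.0425 0.2 False
0.0398 1.32 False
0.0368 3.55 False
0.0332 -0.12 False
0.0303 0.01 False
0.0296 0.14 False
0.0287 0.29 False
0.0276 -0.28 False
0.0266 0.49 False
0.0257 0.38 False
0.025 3.08 False
0.0248 8.17 False
12.1167 0.02480482009142303 7.984565424781133
```

View pics/w4.png

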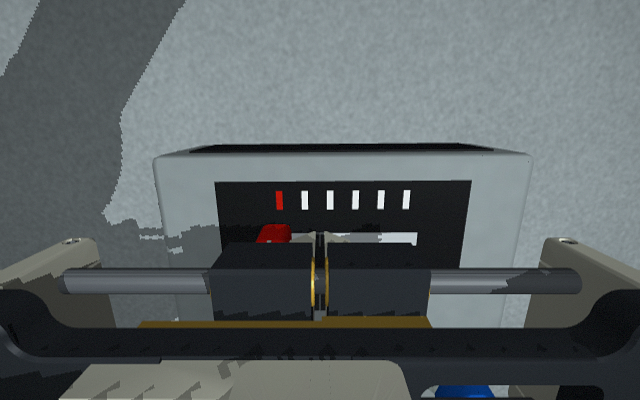

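Three snaps, then the hard stop at tool j = 0.0248 (8 N), so the offset is 25.8 mm and the lever is home. Now I'll cross over the knob to the -y side and push forward in small steps, counting clicks.

```bash
python3 - <<'E'
from h import *
movel(P(.040,.112),.06); movel(P(.040,.165),.15)
movel(P(-.050,.165),.15)
s=wsnap('w5')
movel(P(-.050,.112),.12,threshold=8)
sleep(.1); print(read_time(),jt(),ft())
j=-.030; movel(P(j,.112),.06,threshold=2.5)
while j<-.002:
    j+=.002
    r=movel(P(j,.112),.03,threshold=9)
    f=ft(); print(round(jt(),4),'knob',round(jt()+.0258,4),round(f,2),r)
    if r: break
s=wsnap('w6'); print(read_time(),jt(),ft())
E
```

```text
14.5333 -0.04997126474786019 -0.23322907465890524
-0.028 knob -0.0022 -0.29 False
-0.0261 knob -0.0003 -0.71 False
-0.0242 knob 0.0016 -3.05 False
-0.0222 knob 0.0036 -4.54 False
-0.0197 knob 0.0061 -2.65 False
-0.0175 knob 0.0083 0.2 False
-0.0158 knob 0.01 0.15 False
-0.0139 knob 0.0119 -0.27 False
-0.0119 knob 0.0139 0.3 False
-0.01 knob 0.0158 -0.57 False
-0.0082 knob 0.0176 -3.2 False
-0.0062 knob 0.0196 -4.1 False
-0.0037 knob 0.0221 -2.08 False
-0.0015 knob 0.0243 -0.66 False
18.5667 -0.001649483022187868 -0.06000265505299697
```

View pics/w5.png

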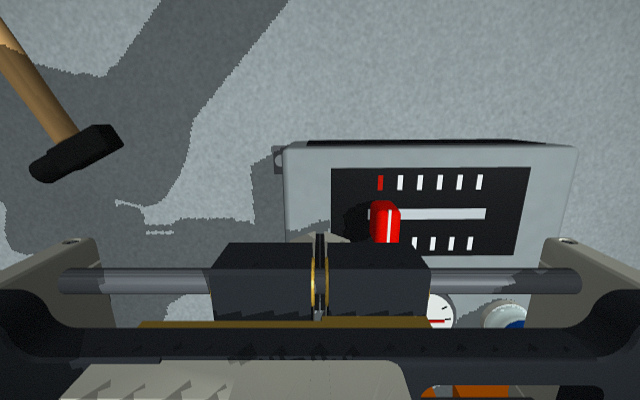

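View pics/w6.png

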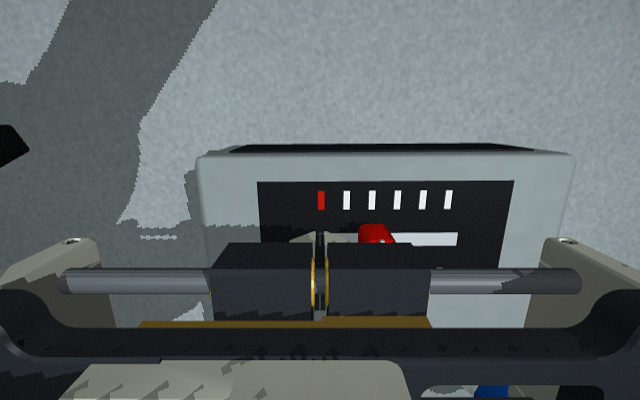

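W5 shows the knob at the red mark (home). Two crests are passed and W6 shows the knob near the second white mark. On to the third click, with a hard limit just past the 40 mm crest.

```bash
python3 - <<'E'
from h import *
j=-.002; pk=0
while j<.0150:
    j+=.002 if j<.011 else .001
    r=movel(P(j,.112),.03,threshold=9)
    f=ft(); pk=min(pk,f); print('knob<=',round(jt()+.0258,4),round(f,2),r)
    if r: break
    if pk<-2.5 and f>-.6: break
s=wsnap('w7'); print(read_time(),jt(),ft())
movel(P(-.02,.112),.06); movel(P(-.02,.2),.15); 
goto(P(.04,.235),Q(YAW)); sleep(.2)
s=wsnap('w8'); snap('scene','scene3'); snap('side','side3'); analyse(s)
print(read_time())
E
```

```text
knob<= 0.026 -1.07 False
knob<= 0.0279 0.15 False
knob<= 0.0299 -0.09 False
knob<= 0.0318 -0.6 False
knob<= 0.0336 -3.36 False
knob<= 0.0357 -4.84 False
knob<= 0.0381 -1.81 False
knob<= 0.0392 0.29 False
20.6167 0.013323412120725017 0.44247944250009147
white [296.5 168. ] [295 163   4  11  44] [ 0.4762 -0.0545] at .118 [ 0.4704 -0.0505]
white [312. 168.] [311 163   3  11  33] [ 0.4785 -0.0385] at .118 [ 0.4723 -0.0366]
white [327.4 167.5] [326 162   4  12  46] [ 0.4803 -0.0224] at .118 [ 0.4738 -0.0226]
white [342.6 167.5] [341 162   4  12  46] [ 0.4825 -0.0067] at .118 [ 0.4758 -0.0089]
white [358.  167.5] [357 162   3  12  36] [0.4847 0.0092] at .118 [0.4777 0.005 ]
white [327.4 205.2] [326 187   3  36  76] [ 0.5211 -0.0279] at .118 [ 0.5095 -0.0274]
white [287.9 193. ] [275 189  28   8 188] [ 0.5016 -0.068 ] at .118 [ 0.4924 -0.0623]
white [351.8 192.7] [338 189  28   8 210] [ 5.109e-01 -1.000e-04] at .118 [ 0.5006 -0.0031]
white [298. 217.] [297 212   3  11  33] [ 0.53   -0.0617] at .118 [ 0.5172 -0.0568]
white [342.  216.5] [341 212   3  10  30] [ 0.5362 -0.0137] at .118 [ 0.5226 -0.015 ]
white [356.5 216.4] [355 212   4  10  39] [0.5383 0.002 ] at .118 [ 0.5244 -0.0013]
white [312.6 218.8] [311 215   4   8  28] [ 0.5343 -0.0461] at .118 [ 0.5209 -0.0432]
red [281.4 168.8] [280 163   4  12  45] [ 0.4749 -0.0703] at .118 [ 0.4691 -0.0643]
red [327.7 199.1] [319 182  19  35 514] [ 0.5143 -0.0266] at .118 [ 0.5035 -0.0263]
red [283.3 214.7] [282 212   4   7  23] [ 0.5251 -0.0772] at .118 [ 0.5129 -0.0703]
22.7833
```

View pics/w8.png

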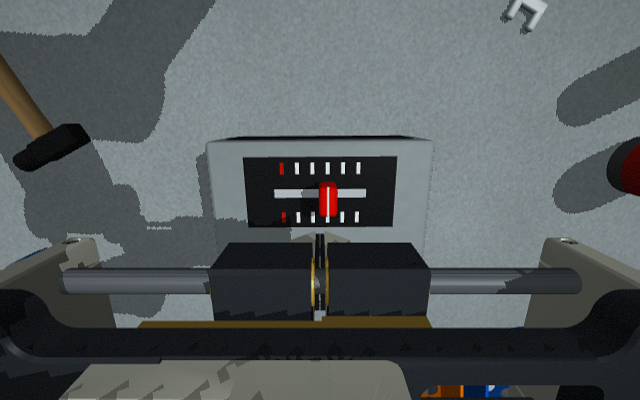

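View pics/scene3.png

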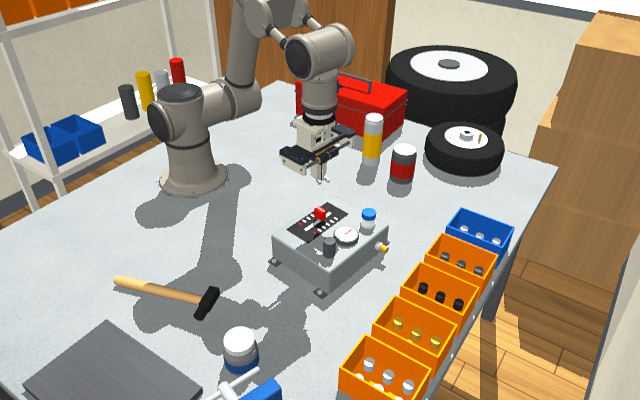

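```bash
python3 - <<'E'
from h import *
a=cv2.imread('pics/scene0.png').astype(int);b=cv2.imread('pics/scene3.png').astype(int)
# saturated-colour/dark object masks of socket, jar, cans, lever before/after
for n,(x0,x1,y0,y1),f in [('lever',(300,340,200,225),lambda p:(p[...,2]>150)&(p[...,1]<60)),('jarcap',(355,380,200,225),lambda p:(p[...,0]>120)&(p[...,2]<80)),('can',(355,390,110,170),lambda p:(p[...,2]>150)&(p[...,0]<80)),('tin',(385,420,140,190),lambda p:(p[...,2]>100)&(p[...,1]<50)),('socket',(320,340,235,262),lambda p:p.max(2)<80)]:
    print(n,[np.argwhere(f(i[y0:y1,x0:x1])).mean(0).round(2) for i in(a,b)])
print(np.array(read_contact_force()).round(2)); finish_job(); print(read_time())
E
```

```text
lever [array([13.81, 18.4 ]), array([13.99, 18.68])]
jarcap [array([13.9 , 13.29]), array([13.9 , 13.13])]
can [array([34.7 , 16.17]), array([28.06, 13.18])]
tin [array([30.5 , 16.48]), array([30.37, 16.55])]
socket [array([14.41,  9.86]), array([14.03,  9.79])]
[-0.16  0.55 -0.71]
the job is handed in; nothing more can be done
the job is handed in; nothing more can be done
```

```bash
python3 - <<'E'
import cv2,numpy as np
for n in('scene0','scene3'):
    h=cv2.cvtColor(cv2.imread(f'pics/{n}.png'),cv2.COLOR_BGR2HSV)[110:170,355:390]
    print(np.argwhere((h[...,0]>17)&(h[...,0]<32)&(h[...,1]>150)).mean(0))
E
```

```text
[35.07619048 16.68809524]
[35.08313539 16.72209026]
```

The lever is resting in the third click from home, and the job was handed in at about 23 s. With the fingers shut, I pushed it to the home end. The stop was felt at about 8 N, and a picture showed the knob at the red mark. I then pushed it back in small steps. I counted three clicks, each peaking at 4–5 N, stopped just after the third crest and pulled clear.

**Last checks:**
- **Lever:** the final wrist picture shows the knob at the third white mark, with the joint at about 0.048.
- **Other items:** in the scene camera, the socket, small jar, spray can and tin hadn't moved. I compared the mallet and paste jar only by eye, and they looked unchanged. The wrench was not checked separately.
- **Forces:** force readings were near zero when I handed in.

**Disagreements:**
- **Starting position:** the brief says the lever starts in or between the first and second click. All three cameras showed it at the third, and I felt three crests on the way home. It was not seen past the third click at any time.
- **Spray can check:** the first colour mask showed a shift, probably because it also picked up other things in that part of the picture. A stricter yellow mask, run on the saved pictures after hand-in, showed no movement.

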